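# Cap the butter crock and balance the spreader on its domed lid

### The arm

A 6-joint arm with a two-finger parallel gripper is mounted at the origin on the work surface. World frame = base frame: x ahead of the robot, y to its left, z up, the work surface at z = 0. Lengths are in m, angles in rad, forces in N, time in s.
With the tool pointing down it reaches from about 0.4 to 0.825 m from the base axis. Payload 7 kg.
Tool frame: the origin (TCP) lies on the centre line of the jaws, within the pads' length; the fingertips stand 22 mm ahead of it and the grasp point (between the pads) lies 3 mm ahead of it (arm.tcp_to_tips is the distance from the TCP to the fingertips, in m); z points along the fingers, y is the line along which they close (so a half turn about z gives the same grasp; the last joint's range is limited). The gripper opens to 88 mm and grips with 3 to 60 N. Pads are 19 mm wide; open, the fingers measure 130 mm over their backs; the gripper's body (78 mm by 193 mm) begins 47 mm behind the grasp point.
Start: joints at [0.288, 0.359, 0.012, 0, -1.224, -0.288], TCP at [0.675, -0, 0.249] pointing down, gripper open.
Joint ranges: [-3.07, 3.07], [-1.43, 2.12], [-1.02, 1.25], [-3.03, 1.67], [-3.05, -0], [-3.03, 3.03]. Speed limits (rad/s): [2.39, 2.39, 3.01, 3.14, 3.14, 3.14].

### API

Orientations are given as [roll, pitch, yaw] about the fixed x, y, z axes, in that order (R = Rz(yaw) Ry(pitch) Rx(roll)).
In Python, from station import arm gives the robot as it stands.
- The arm moves only by the tool jog_arm, never from a script. Its argument "targets" is a list of rows, each an object of numbers: "dx", "dy", "dz": the shift along the tool's x, y, z in mm; "rx", "ry", "rz": the turn, a rotation vector about the tool's x, y, z in rad; "gripper": the closure, from 0 (fully open) to 1 (shut). In form: [{"dx": .., "dy": .., "dz": .., "rx": .., "ry": .., "rz": .., "gripper": ..}, ...]. A call has exactly 8 rows; each row is the pose to reach, as a shift and turn from the pose commanded when the call began, along the tool's axes at that moment; what a row does not reach only later rows make up. A row lasts 1/12 s, in which the tool goes at most 41.7 mm and 7.16 degrees, less where a joint would pass 70% of its speed; a pose out of reach is approached as far as the arm can. A call with a gripper value outside its range is refused whole. The fingers move at their own pace and stop on an object; "force" is the grip in N (left out, the last holds). Time passes only in rows, so rows that repeat a pose let the fingers close, or fill a call up. It gives the time, the measured TCP pose, the force, the opening and the grip force at its end, in the units of the state.
- arm.get_state(): the state, without advancing time (a new reading comes with each control period).
- arm.grab_frame(name): name is "scene" or "side" or "wrist"; returns a dict with "frame" (400x640x3 uint8, red, green, blue), "z_map" (400x640 float32, m along the optical axis (not along the pixel's ray), 0 where there is no reading), "fx", "fy", "cx", "cy" (pixels), "view" (4x4, takes a point from world to camera coordinates). Camera axes: x right, y down, z forward; pixel columns grow to the right and rows downward; lengths in m; the calibration is good to about 2 mm. A picture is of the moment at which its call begins.
- arm.job_done(): hands the job in; it is judged then, once.
The state is a dict: "t": time; "q": joint angles; "qd": joint speeds; "joint_efforts": joint torques, N m; "eef_pos": TCP position; "ee_rot": TCP orientation; "force": force on the tool from outside, world axes, zero at the start; "moment": the same for the moment, N m; "width": finger opening in m; "gripper_force": force on a finger pad.
Only numpy, scipy, OpenCV 4.12 (cv2) and the standard library are available. Lean on these libraries where they do the work, as an engineer would, in place of code of your own. Each camera call takes 0.05 s, during which the arm holds its last target. There are 200 camera calls.

### The job

Dress the butter crock for the breakfast photo, setting each piece down gently: put the domed lid back on so that it sits fully down over the crock's neck, then lay the wooden spreader flat side down across the crown of the lid so that it balances there level, on the lid alone. Leave the crock, the jam jar, the toast rack and the jam spoon where they stand.

Things in the scene. Friction and masses are not known exactly. Their poses are not given: they have to be found in the camera images.
- crock: Blue stoneware butter crock with a white band, loose, 650 g, full of butter, open at the start. Round belly 95 mm across at 36 mm up, sloping shoulder, tapered neck 53 mm across at its foot (60 mm up) and 48 mm across at its flat rim, 70 mm up. Origin: centre of the underside, z up. Round: yaw does not matter.
- lid: The crock's blue lid, loose, 150 g, standing rim down: 66 mm across, 30 mm high, no knob. Upright side up to 18 mm, then a dome of 51 mm radius of curvature; hollow 8 mm deep, 58 mm across below. Origin: centre of the rim plane (underside), z up. Seated, its ceiling rests on the neck's rim: its origin is 62 mm above the crock's origin, with 3 mm of sideways play.
- crown (a point): The highest point of the lid's dome, 30 mm above the lid's origin; 92 mm above the worktop when the lid is seated.
- spreader: Dark wooden spreader, 35 g, loose, flat side down, 170 mm long along x: handle (-x) 105 long, 18 wide, 9 thick; blade (+x) 65 long, 26 wide, 5 thick. Underside one flat plane. Origin: on the underside below the balance point, 79.5 mm from the handle's end, 90.5 from the tip; z up. On the dome it tilts about 1.2 degrees per mm the balance point is off the crown.
- jam_jar: Clear glass jam jar with red jam and a brass-coloured twist cap, loose, 68 mm across, 88 mm high, closed; leave alone. Origin: centre of the underside.
- toast_rack: Pale slatted wooden toast rack, loose, 200 by 90 mm with three slices of toast up to 118 mm high; leave alone. Origin: centre of the underside, x along its length. (A fixed steel toaster 178 mm high stands clear of the work, beyond it to the robot's left.)
- jam_spoon: Steel jam spoon, loose, 172 mm long, lying in the teal silicone spoon rest (200 by 80 mm, 11 mm high, stuck to the worktop); leave alone. Origin: on its underside near its middle, x towards its bowl.
Things that resemble listed ones, but are neither listed nor needed, are in the scene too. What is shaped like the crock but orange or turquoise is not meant. Of the things that look like the spreader, the smaller one is meant.

How it is judged:
By the outcome, as a careful person would: the job done as asked, in the order asked, and still so for the second after the job is handed in, with the robot touching nothing.
It also fails if it takes over 58 s, if anything falls off the work surface, if the arm or the gripper's body presses on something with over 40 N, if the wrist force passes 120 N, or if a joint passes its speed limit or range.

## Working session

There is one attempt and no reset: what is moved stays moved. The work goes in short steps, Python scripts to look and compute and a tool call to move; the robot and the scene stay as the last step left them, time stands still between calls to the robot, and variables do not carry over. Pictures are saved under pics/ and viewed, at most 10 in all, crops included, and the job is handed in when it is done.

Besides the shell and the picture viewer there is one more tool, called after "Call:" as a command line: name --argument value ..., lists and objects as JSON in quotes. jog_arm: Moves the arm, as the interface text tells. Its arguments: {"type":"object","properties":{"targets":{"type":"array","items":{"type":"object","properties":{"dx":{"type":"number"},"dy":{"type":"number"},"dz":{"type":"number"},"rx":{"type":"number"},"ry":{"type":"number"},"rz":{"type":"number"},"gripper":{"type":"number"}}}},"force":{"type":"number"}},"required":["targets"]}

```bash
ls; mkdir -p pics
python3 - <<'E'
from station import arm
import cv2,numpy as np,pickle
for n in("scene","side"):
    f=arm.grab_frame(n); pickle.dump(f,open(n+".pkl","wb"))
    cv2.imwrite(f"pics/{n}0.png",cv2.cvtColor(f["frame"],cv2.COLOR_RGB2BGR)); print(n,np.round(f["view"],2).tolist())
print(arm.get_state())
E
```

```text
pics
scene [[-0.73, 0.69, 0.02, 0.38], [0.35, 0.4, -0.85, -0.12], [-0.59, -0.61, -0.53, 1.55], [0.0, 0.0, 0.0, 1.0]]
side [[0.95, -0.31, 0.01, -0.49], [-0.17, -0.56, -0.81, 0.13], [0.26, 0.77, -0.59, 1.03], [0.0, 0.0, 0.0, 1.0]]
{'t': 0.1, 'q': array([ 2.88119613e-01,  3.59300644e-01,  1.11734919e-02, -2.75637533e-04,
       -1.22412442e+00, -2.88080477e-01]), 'qd': array([ 0.00180315, -0.00185357,  0.00121067,  0.00103966,  0.00038385,
       -0.00092006]), 'joint_efforts': array([-1.42273191e-03, -5.84165347e+01,  2.93752134e+01,  7.01551259e+00,
        1.01412315e-02, -6.66964229e-05]), 'eef_pos': array([ 6.74601376e-01, -2.06635913e-05,  2.47741765e-01]), 'ee_rot': array([ 3.14012375e+00, -1.65029964e-04, -1.57085091e+00]), 'force': array([ 0.51120105,  0.47120824, -0.69286205]), 'moment': array([ 0.03743621, -0.03216464, -0.00119154]), 'gripper_force': 0.0, 'width': 0.08755771127967685}
```

View pics/scene0.png

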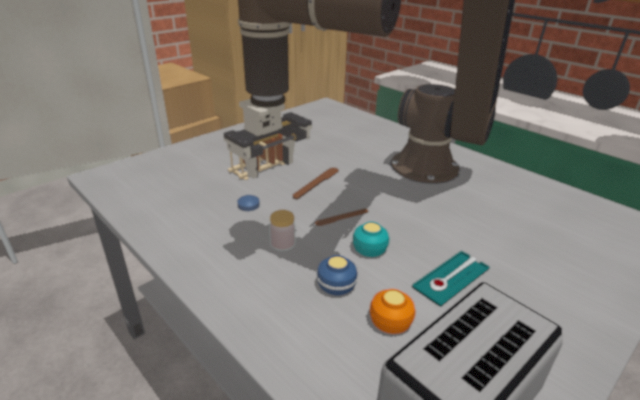

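View pics/side0.png

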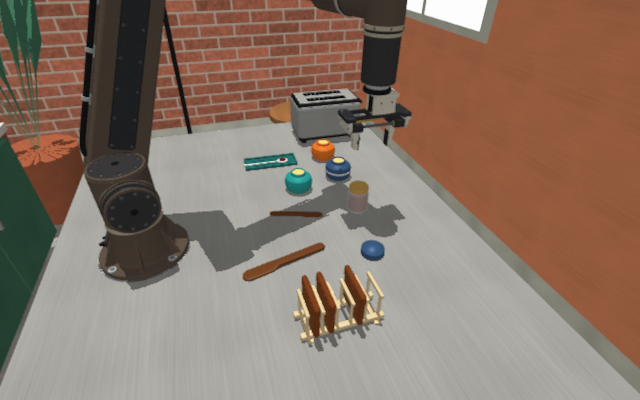

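The scene view shows the blue crock at (338,273), the orange one at (393,310), the turquoise one at (371,239), the jar at (283,230) and the lid at (249,203). There are two spreaders: a smaller one at (342,216) in the scene view and (297,213) in the side view, and a larger one at (316,183) and (287,261). The smaller one fits the description. I'll measure both and confirm it in one crop.

```bash
cat > h.py <<'E'
import numpy as np,cv2,pickle
def world(f):
    z=f["z_map"];v,u=np.mgrid[:z.shape[0],:z.shape[1]]
    P=np.stack([(u-f["cx"])/f["fx"]*z,(v-f["cy"])/f["fy"]*z,z,np.ones_like(z)],-1)
    W=(P@np.linalg.inv(f["view"]).T)[...,:3]; W[z==0]=np.nan
    return W
def sel(f,W,box,c=None,zr=(0.003,0.3)):
    u0,v0,u1,v1=box;w=W[v0:v1,u0:u1].reshape(-1,3);h=cv2.cvtColor(f["frame"],cv2.COLOR_RGB2HSV)[v0:v1,u0:u1].reshape(-1,3)
    m=(w[:,2]>zr[0])&(w[:,2]<zr[1])
    if c: m&=(h[:,0]>=c[0])&(h[:,0]<=c[1])&(h[:,1]>c[2])
    return w[m]
def circ(p):  # fit xy circle
    A=np.c_[2*p[:,:2],np.ones(len(p))];s=np.linalg.lstsq(A,(p[:,:2]**2).sum(1),rcond=None)[0]
    return s[:2],np.sqrt(s[2]+s[:2]@s[:2])
def sphere(p,R):
    from scipy.optimize import least_squares
    r=least_squares(lambda c:np.linalg.norm(p-c,axis=1)-R,np.r_[p[:,:2].mean(0),p[:,2].max()-R],loss='soft_l1',f_scale=.001);return r.x,np.sqrt(np.mean(r.fun**2))
def bar(p):
    r=cv2.minAreaRect((p[:,:2]*1000).astype(np.float32)); m,s,e=cv2.PCACompute2(p[:,:2].astype(np.float64)*1000,None)[0:3] if 0 else (None,None,None)
    return np.round(r[0],1),np.round(r[1],1),round(r[2],1)
E
python3 - <<'E'
from h import *
B={"scene":dict(crock=(315,250,362,300),lid=(233,192,264,213),sp=(308,202,372,228),big=(288,165,342,200),jar=(265,205,298,252)),
"side":dict(crock=(322,152,355,184),lid=(357,237,388,262),sp=(264,205,330,222),big=(240,240,330,282),jar=(345,178,372,215))}
im=[]
for n in B:
    f=pickle.load(open(n+".pkl","rb"));W=world(f);b=B[n]
    print(n,"table z",np.nanmedian(W[(abs(W[...,2])<.02)][:,2]), f["fx"])
    for k in("crock","lid"):
        p=sel(f,W,b[k],(100,130,90));print(k,len(p),np.round(p.mean(0),4),np.round(np.percentile(p,[2,98],axis=0),3).tolist())
        if k=="lid":
            for lo in(.018,.02): q=p[p[:,2]>lo];print(" sphere",len(q),sphere(q,.051))
        else: q=p[(p[:,2]>.028)&(p[:,2]<.044)];print(" circ",circ(q))
    t=sel(f,W,b["crock"],(18,35,60),(.055,.09));print(" butter",len(t),np.round(np.median(t,0),4),np.round((t.max(0)+t.min(0))/2,4),np.ptp(t,axis=0))
    for k in("sp","big"):
        p=sel(f,W,b[k],(0,20,90),(-.003,.03));print(k,len(p),bar(p),np.round(np.median(p[:,2]),4))
    p=sel(f,W,b["jar"],None,(.07,.1));print("jar",np.round(np.median(p,0),3),p[:,2].max())
    for k in("sp","big"):
        u0,v0,u1,v1=b[k];c=f["frame"][v0-5:v1+5,u0-5:u1+5];im.append(cv2.resize(cv2.resize(c,None,fx=5,fy=5,interpolation=2),(400,200)) )
cv2.imwrite("pics/crop1.png",cv2.cvtColor(np.vstack([np.hstack(im[:2]),np.hstack(im[2:])]),cv2.COLOR_RGB2BGR))
f=pickle.load(open("side.pkl","rb"));W=world(f)
p=sel(f,W,(285,255,390,345),None,(.02,.13));print("rack",np.percentile(p,[1,99],axis=0))
E
```

```text
scene table z 0.0005375607911153324 439.1492706064052
crock 717 [0.6772 0.2323 0.0504] [[0.632, 0.186, 0.015], [0.703, 0.258, 0.065]]
 circ (array([0.65952022, 0.21537321]), np.float64(0.04341283784282371))
lid 138 [ 0.6177 -0.1886  0.0246] [[0.594, -0.209, 0.016], [0.64, -0.17, 0.031]]
 sphere 133 (array([ 0.61106151, -0.20068676, -0.02109077]), np.float64(0.0015915697625840523))
 sphere 125 (array([ 0.61126257, -0.20032442, -0.02111563]), np.float64(0.0015097401879727373))
 butter 160 [0.6576 0.2125 0.0672] [0.6595 0.2144 0.0684] [0.04248208 0.04215251 0.0082185 ]
sp 155 (array([451. ,  30.7]), array([ 21.9, 158.4]), 72.8) 0.0072
big 249 (array([ 372.3, -157.9]), array([229.6,  29.6]), 15.0) 0.0114
jar [0.658 0.015 0.088] 0.09111832113675256
side table z -0.00036495326511160053 362.37945562502335
crock 311 [0.6486 0.1831 0.0435] [[0.616, 0.163, 0.007], [0.691, 0.223, 0.065]]
 circ (array([0.65984227, 0.207402  ]), np.float64(0.04290512222268454))
lid 351 [ 0.6052 -0.2168  0.0209] [[0.58, -0.238, 0.004], [0.635, -0.186, 0.03]]
 sphere 259 (array([ 0.61216312, -0.20521572, -0.02142062]), np.float64(0.001395753654481954))
 sphere 226 (array([ 0.61202682, -0.20541984, -0.02136067]), np.float64(0.0013039820408388143))
 butter 56 [0.6548 0.2052 0.067 ] [0.6562 0.1266 0.075 ] [0.04644189 0.21405523 0.02606632]
sp 223 (array([449.4,  21.5]), array([ 24.8, 166.6]), 73.5) 0.0052
big 755 (array([ 374.2, -208.7]), array([241.9, 109.8]), 9.6) 0.0081
jar [ 0.65  -0.005  0.087] 0.0900188929783069
rack [[ 0.35587006 -0.43322842  0.02228252]
 [ 0.53056377 -0.33895346  0.11840931]]
```

View pics/crop1.png

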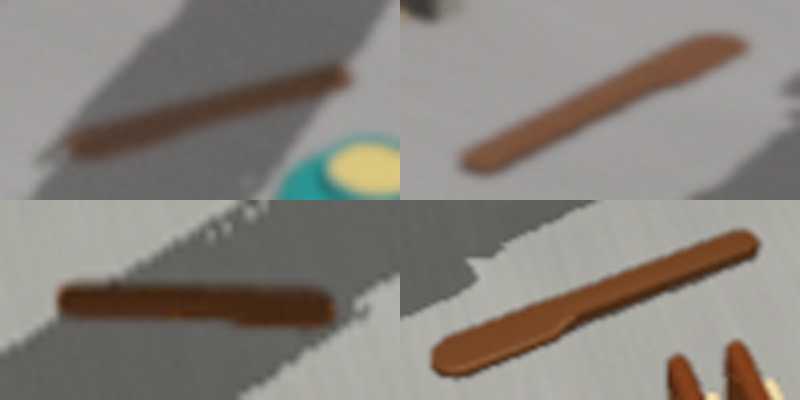

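The crop confirms it: the smaller bar (left column) measures about 167 × 25 mm, which matches 170 × 26. The larger one (right column) is about 235 mm long, so it isn't meant. The smaller one's blade is at its +x end. Next I'll move over the lid.

Call:
jog_arm --targets '[{"dx": 40, "dy": 13, "dz": 0}, {"dx": 80, "dy": 25, "dz": 10}, {"dx": 120, "dy": 38, "dz": 20}, {"dx": 160, "dy": 50, "dz": 40}, {"dx": 200, "dy": 63, "dz": 60}, {"dx": 203, "dy": 63, "dz": 70}, {"dx": 203, "dy": 63, "dz": 70}, {"dx": 203, "dy": 63, "dz": 70}]'

```text
invalid input at $.targets[0]: expected keys dx, dy, dz, rx, ry, rz, gripper
```

Run:
```python
from h import *
from station import arm
f=arm.grab_frame("wrist");pickle.dump(f,open("w1.pkl","wb"));W=world(f)
cv2.imwrite("pics/w1.png",cv2.cvtColor(f["frame"],cv2.COLOR_RGB2BGR))
p=sel(f,W,(0,0,640,400),(100,130,90),(.002,.04));print(len(p),np.percentile(p,[1,99],axis=0))
print(sphere(p[p[:,2]>.02],.051));s=arm.get_state();print(s["eef_pos"],s["ee_rot"],f["view"].round(2).tolist(),f["fx"])
f=pickle.load(open("scene.pkl","rb"));W=world(f)
for k,b,c in(("turq",(350,220,392,258),(80,98,120)),("orange",(368,288,416,332),(5,16,150))):
    p=sel(f,W,b,c);print(k,np.percentile(p,[2,98],axis=0).round(3).tolist())
```

```text
1095 [[ 0.58307654 -0.18806684  0.00576467]
 [ 0.69791936  0.19439164  0.03973296]]
(array([ 0.61304092, -0.13045998,  0.03095075]), np.float64(0.10548080733825138))
[ 6.74666192e-01 -9.70073818e-06  2.47848427e-01] [ 3.14033612e+00 -1.47085244e-04 -1.57084599e+00] [[-1.0, 0.0, 0.0, 0.67], [0.0, 0.96, 0.29, -0.04], [-0.0, 0.29, -0.96, 0.39], [0.0, 0.0, 0.0, 1.0]] 298.07200691636916
turq [[0.476, 0.151, 0.012], [0.544, 0.223, 0.066]]
orange [[0.627, 0.338, 0.015], [0.699, 0.415, 0.07]]
```

View pics/w1.png

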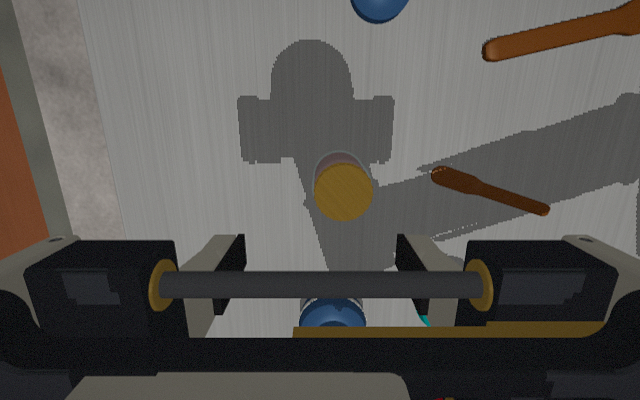

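The wrist view looks from the tool's -y side. It shows the jar at (343,190), the small spreader from (432,172) with the blade left (+x) to (548,210), the crock under the jaws and the lid at the top (380,5). I'll shift so the camera sits over the lid.

Call:
jog_arm --targets '[{"dx": 35, "dy": 18, "dz": 0, "rx": 0, "ry": 0, "rz": 0, "gripper": 0}, {"dx": 70, "dy": 36, "dz": 5, "rx": 0, "ry": 0, "rz": 0, "gripper": 0}, {"dx": 105, "dy": 54, "dz": 15, "rx": 0, "ry": 0, "rz": 0, "gripper": 0}, {"dx": 120, "dy": 62, "dz": 20, "rx": 0, "ry": 0, "rz": 0, "gripper": 0}, {"dx": 120, "dy": 62, "dz": 20, "rx": 0, "ry": 0, "rz": 0, "gripper": 0}, {"dx": 120, "dy": 62, "dz": 20, "rx": 0, "ry": 0, "rz": 0, "gripper": 0}, {"dx": 120, "dy": 62, "dz": 20, "rx": 0, "ry": 0, "rz": 0, "gripper": 0}, {"dx": 120, "dy": 62, "dz": 20, "rx": 0, "ry": 0, "rz": 0, "gripper": 0}]'

```text
t: 0.82
eef_pos: [0.6137, -0.1193, 0.2287]
ee_rot: [-3.141, 0.0, -1.57]
force: [0.3, 0.0, -0.1]
width: 0.0874
gripper_force: 0.0
```

```bash
cat >> h.py <<'E'
def outline(f,lo,hi,box):
    """largest blob of given HSV range: mask contour"""
    h=cv2.cvtColor(f["frame"],cv2.COLOR_RGB2HSV);m=np.zeros(h.shape[:2],np.uint8);u0,v0,u1,v1=box
    m[v0:v1,u0:u1]=cv2.inRange(h,np.array(lo),np.array(hi))[v0:v1,u0:u1]
    c=max(cv2.findContours(m,cv2.RETR_EXTERNAL,cv2.CHAIN_APPROX_NONE)[0],key=cv2.contourArea);return c
def onplane(f,uv,z):
    """pixel rays to world plane z"""
    T=np.linalg.inv(f["view"]);d=np.c_[(uv[:,0]-f["cx"])/f["fx"],(uv[:,1]-f["cy"])/f["fy"],np.ones(len(uv))]@T[:3,:3].T
    o=T[:3,3];return o+d*((z-o[2])/d[:,2])[:,None]
E
python3 - <<'E'
from h import *
from station import arm
f=arm.grab_frame("wrist");pickle.dump(f,open("w2.pkl","wb"));W=world(f)
s=arm.get_state();print(s["eef_pos"],s["ee_rot"])
c=outline(f,(100,90,20),(130,255,255),(0,0,640,235));print(cv2.boundingRect(c))
uv=c[:,0,:].astype(float)
for z in(.0,.018):print(z,cv2.minEnclosingCircle(onplane(f,uv,z)[:,:2].astype(np.float32)))
x,y,w,h=cv2.boundingRect(c);p=sel(f,W,(x,y,x+w,y+h),(100,130,90),(.002,.04))
print(len(p),np.percentile(p,[1,99],axis=0),sphere(p[p[:,2]>.02],.051))
E
```

```text
[ 0.61367009 -0.1191214   0.22866566] [-3.14122121e+00  1.96915981e-05 -1.56969810e+00]
(295, 71, 59, 62)
0.0 ((0.6078203320503235, -0.20319007337093353), 0.034588947892189026)
0.018 ((0.6080521941184998, -0.2030312567949295), 0.032926782965660095)
2835 [[ 0.5773986  -0.23334583  0.01800344]
 [ 0.63886651 -0.17283702  0.03060668]] (array([ 0.60800132, -0.20243266, -0.02083024]), np.float64(0.0006606514535756666))
```

The lid centre is at (0.608,-0.203). Its radius comes out at 33 mm at z = 18 mm, which matches.

Call:
jog_arm --targets '[{"dx": 38, "dy": 3, "dz": 5, "rx": 0, "ry": 0, "rz": 0, "gripper": 0}, {"dx": 75, "dy": 6, "dz": 20, "rx": 0, "ry": 0, "rz": 0, "gripper": 0}, {"dx": 84, "dy": 6, "dz": 55, "rx": 0, "ry": 0, "rz": 0, "gripper": 0}, {"dx": 84, "dy": 6, "dz": 90, "rx": 0, "ry": 0, "rz": 0, "gripper": 0}, {"dx": 84, "dy": 6, "dz": 125, "rx": 0, "ry": 0, "rz": 0, "gripper": 0}, {"dx": 84, "dy": 6, "dz": 150, "rx": 0, "ry": 0, "rz": 0, "gripper": 0}, {"dx": 84, "dy": 6, "dz": 150, "rx": 0, "ry": 0, "rz": 0, "gripper": 0}, {"dx": 84, "dy": 6, "dz": 150, "rx": 0, "ry": 0, "rz": 0, "gripper": 0}]'

```text
t: 1.53
eef_pos: [0.6069, -0.2035, 0.0777]
ee_rot: [3.139, -0.0, -1.57]
force: [0.5, 0.2, 0.8]
width: 0.0876
gripper_force: 0.0
```

Call:
jog_arm --force 15 --targets '[{"dx": 0, "dy": -1, "dz": 20, "rx": 0, "ry": 0, "rz": 0, "gripper": 0}, {"dx": 0, "dy": -1, "dz": 38, "rx": 0, "ry": 0, "rz": 0, "gripper": 0}, {"dx": 0, "dy": -1, "dz": 48, "rx": 0, "ry": 0, "rz": 0, "gripper": 0}, {"dx": 0, "dy": -1, "dz": 51, "rx": 0, "ry": 0, "rz": 0, "gripper": 0.1}, {"dx": 0, "dy": -1, "dz": 51, "rx": 0, "ry": 0, "rz": 0, "gripper": 0.2}, {"dx": 0, "dy": -1, "dz": 51, "rx": 0, "ry": 0, "rz": 0, "gripper": 0.4}, {"dx": 0, "dy": -1, "dz": 51, "rx": 0, "ry": 0, "rz": 0, "gripper": 0.4}, {"dx": 0, "dy": -1, "dz": 51, "rx": 0, "ry": 0, "rz": 0, "gripper": 0.4}]'

```text
t: 2.2
eef_pos: [0.6092, -0.2041, 0.0291]
ee_rot: [-3.139, -0.0, -1.57]
force: [0.5, 0.8, 3.4]
width: 0.0654
gripper_force: 15.0
```

Call:
jog_arm --targets '[{"dx": 0, "dy": 0, "dz": -8, "rx": 0, "ry": 0, "rz": 0, "gripper": 0.4}, {"dx": 0, "dy": 0, "dz": -25, "rx": 0, "ry": 0, "rz": 0, "gripper": 0.4}, {"dx": 0, "dy": 0, "dz": -55, "rx": 0, "ry": 0, "rz": 0, "gripper": 0.4}, {"dx": 0, "dy": 0, "dz": -90, "rx": 0, "ry": 0, "rz": 0, "gripper": 0.4}, {"dx": 0, "dy": 0, "dz": -120, "rx": 0, "ry": 0, "rz": 0, "gripper": 0.4}, {"dx": -15, "dy": -5, "dz": -150, "rx": 0, "ry": 0, "rz": 0, "gripper": 0.4}, {"dx": -40, "dy": -10, "dz": -175, "rx": 0, "ry": 0, "rz": 0, "gripper": 0.4}, {"dx": -75, "dy": -15, "dz": -190, "rx": 0, "ry": 0, "rz": 0, "gripper": 0.4}]'

```text
t: 2.87
eef_pos: [0.6236, -0.1301, 0.2219]
ee_rot: [-3.137, -0.001, -1.573]
force: [1.7, 0.6, -1.1]
width: 0.066
gripper_force: 15.0
```

Call:
jog_arm --targets '[{"dx": -36, "dy": -3, "dz": 0, "rx": 0, "ry": 0, "rz": 0, "gripper": 0.4}, {"dx": -72, "dy": -7, "dz": 0, "rx": 0, "ry": 0, "rz": 0, "gripper": 0.4}, {"dx": -108, "dy": -11, "dz": 0, "rx": 0, "ry": 0, "rz": 0, "gripper": 0.4}, {"dx": -144, "dy": -15, "dz": 0, "rx": 0, "ry": 0, "rz": 0, "gripper": 0.4}, {"dx": -180, "dy": -19, "dz": 0, "rx": 0, "ry": 0, "rz": 0, "gripper": 0.4}, {"dx": -216, "dy": -23, "dz": 0, "rx": 0, "ry": 0, "rz": 0, "gripper": 0.4}, {"dx": -252, "dy": -27, "dz": 0, "rx": 0, "ry": 0, "rz": 0, "gripper": 0.4}, {"dx": -288, "dy": -31, "dz": 0, "rx": 0, "ry": 0, "rz": 0, "gripper": 0.4}]'

```text
t: 3.53
eef_pos: [0.6535, 0.1606, 0.2184]
ee_rot: [-3.142, 0.0, -1.571]
force: [0.8, 0.4, -2.0]
width: 0.0657
gripper_force: 15.0
```

Call:
jog_arm --targets '[{"dx": -36, "dy": -1, "dz": 0, "rx": 0, "ry": 0, "rz": 0, "gripper": 0.4}, {"dx": -70, "dy": -3, "dz": 0, "rx": 0, "ry": 0, "rz": 0, "gripper": 0.4}, {"dx": -100, "dy": -5, "dz": 0, "rx": 0, "ry": 0, "rz": 0, "gripper": 0.4}, {"dx": -122, "dy": -5, "dz": 0, "rx": 0, "ry": 0, "rz": 0, "gripper": 0.4}, {"dx": -131, "dy": -5, "dz": 0, "rx": 0, "ry": 0, "rz": 0, "gripper": 0.4}, {"dx": -131, "dy": -5, "dz": 0, "rx": 0, "ry": 0, "rz": 0, "gripper": 0.4}, {"dx": -131, "dy": -5, "dz": 0, "rx": 0, "ry": 0, "rz": 0, "gripper": 0.4}, {"dx": -131, "dy": -5, "dz": 0, "rx": 0, "ry": 0, "rz": 0, "gripper": 0.4}]'

```text
t: 4.2
eef_pos: [0.6588, 0.289, 0.2178]
ee_rot: [3.141, -0.0, -1.571]
force: [-0.3, -0.3, -1.8]
width: 0.0656
gripper_force: 15.0
```

Run:
```python
from h import *
from station import arm
f=arm.grab_frame("wrist");pickle.dump(f,open("w3.pkl","wb"));W=world(f)
cv2.imwrite("pics/w3.png",cv2.cvtColor(f["frame"],cv2.COLOR_RGB2BGR))
for i in range(2): s=arm.get_state();print(s["eef_pos"],s["ee_rot"],s["width"],s["gripper_force"])
```

```text
[0.65894378 0.28876624 0.21794791] [ 3.14152279e+00 -4.83033215e-05 -1.57183028e+00] 0.06566227988695288 14.99992847442627
[0.65894378 0.28876624 0.21794791] [ 3.14152279e+00 -4.83033215e-05 -1.57183028e+00] 0.06566227988695288 14.99992847442627
```

View pics/w3.png

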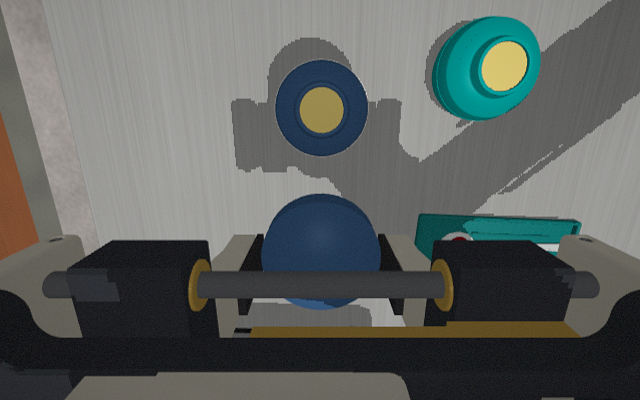

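The crock is at (321,108) with its butter disc at (321,110). The lid is held level in the jaws at (321,250).

Run:
```python
from h import *
f=pickle.load(open("w3.pkl","rb"));W=world(f)
c=outline(f,(100,70,15),(130,255,255),(250,40,390,175));uv=c[:,0,:].astype(float)
for z in(.03,.036):print("belly",cv2.minEnclosingCircle(onplane(f,uv,z)[:,:2].astype(np.float32)),circ(onplane(f,uv,z)))
c=outline(f,(18,60,60),(35,255,255),(290,75,355,145));uv=c[:,0,:].astype(float)
p=W[100:120,310:330,2];print("butter z",np.nanmedian(p));print("disc",circ(onplane(f,uv,np.nanmedian(p))))
p=sel(f,W,(265,195,378,268),(100,130,70),(.12,.25));print(len(p),p.min(0),p.max(0))
q=p[p[:,2]>p[:,2].max()-.012];print("lid",sphere(q,.051),q[:,2].max())
```

```text
belly ((0.6562169194221497, 0.21257621049880981), 0.04821765795350075) (array([0.65625807, 0.21250476]), np.float64(0.04738441733053407))
belly ((0.6562349200248718, 0.2125338315963745), 0.04732656106352806) (array([0.65627528, 0.21246335]), np.float64(0.04650683027853462))
butter z 0.0670748018319991
disc (array([0.65624827, 0.21255988]), np.float64(0.019956792030912017))
6994 [0.62584271 0.25701578 0.18922326] [0.68765998 0.29427348 0.21989461]
lid (array([0.6569222 , 0.2900794 , 0.16757044]), np.float64(0.000568990023010555)) 0.21989461214575795
```

Call:
jog_arm --targets '[{"dx": 20, "dy": 0.7, "dz": 0, "rx": 0, "ry": 0, "rz": 0, "gripper": 0.4}, {"dx": 50, "dy": 0.7, "dz": 15, "rx": 0, "ry": 0, "rz": 0, "gripper": 0.4}, {"dx": 72, "dy": 0.7, "dz": 40, "rx": 0, "ry": 0, "rz": 0, "gripper": 0.4}, {"dx": 77.5, "dy": 0.7, "dz": 65, "rx": 0, "ry": 0, "rz": 0, "gripper": 0.4}, {"dx": 77.5, "dy": 0.7, "dz": 85, "rx": 0, "ry": 0, "rz": 0, "gripper": 0.4}, {"dx": 77.5, "dy": 0.7, "dz": 100, "rx": 0, "ry": 0, "rz": 0, "gripper": 0.4}, {"dx": 77.5, "dy": 0.7, "dz": 108, "rx": 0, "ry": 0, "rz": 0, "gripper": 0.4}, {"dx": 77.5, "dy": 0.7, "dz": 108, "rx": 0, "ry": 0, "rz": 0, "gripper": 0.4}]'

```text
t: 4.92
eef_pos: [0.6574, 0.2107, 0.1078]
ee_rot: [3.139, -0.001, -1.572]
force: [0.2, -0.1, -1.9]
width: 0.0654
gripper_force: 15.0
```

Run:
```python
from h import *
from station import arm
f=arm.grab_frame("side");pickle.dump(f,open("s4.pkl","wb"));s=arm.get_state();print(s["eef_pos"],s["force"])
cv2.imwrite("pics/s4.png",cv2.resize(cv2.cvtColor(f["frame"][100:220,270:430],cv2.COLOR_RGB2BGR),None,fx=5,fy=5,interpolation=2))
```

```text
[0.65813802 0.21139852 0.10932076] [ 0.09280858  0.47709647 -0.4039239 ]
```

View pics/s4.png

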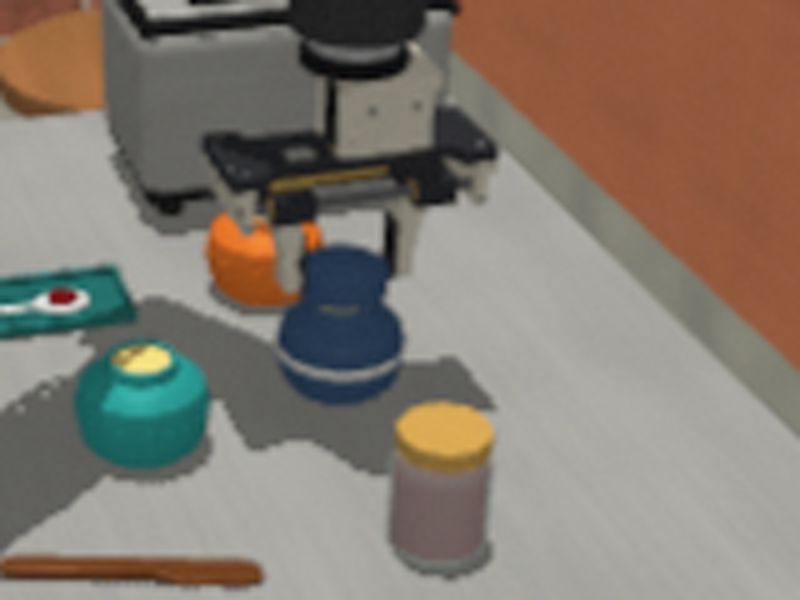

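The lid at (345,275) hangs centred above the crock's neck. I'll lower it slowly.

Call:
jog_arm --targets '[{"dx": 0, "dy": 0, "dz": 3, "rx": 0, "ry": 0, "rz": 0, "gripper": 0.4}, {"dx": 0, "dy": 0, "dz": 6, "rx": 0, "ry": 0, "rz": 0, "gripper": 0.4}, {"dx": 0, "dy": 0, "dz": 9, "rx": 0, "ry": 0, "rz": 0, "gripper": 0.4}, {"dx": 0, "dy": 0, "dz": 12, "rx": 0, "ry": 0, "rz": 0, "gripper": 0.4}, {"dx": 0, "dy": 0, "dz": 14, "rx": 0, "ry": 0, "rz": 0, "gripper": 0.4}, {"dx": 0, "dy": 0, "dz": 15.5, "rx": 0, "ry": 0, "rz": 0, "gripper": 0.4}, {"dx": 0, "dy": 0, "dz": 16.5, "rx": 0, "ry": 0, "rz": 0, "gripper": 0.4}, {"dx": 0, "dy": 0, "dz": 16.5, "rx": 0, "ry": 0, "rz": 0, "gripper": 0.4}]'

```text
t: 5.63
eef_pos: [0.6581, 0.2125, 0.0928]
ee_rot: [3.141, -0.0, -1.571]
force: [0.3, 0.1, -1.2]
width: 0.0653
gripper_force: 15.0
```

Call:
jog_arm --targets '[{"dx": 0, "dy": 0, "dz": 0.5, "rx": 0, "ry": 0, "rz": 0, "gripper": 0.4}, {"dx": 0, "dy": 0, "dz": 1, "rx": 0, "ry": 0, "rz": 0, "gripper": 0.4}, {"dx": 0, "dy": 0, "dz": 1.3, "rx": 0, "ry": 0, "rz": 0, "gripper": 0.4}, {"dx": 0, "dy": 0, "dz": 1.5, "rx": 0, "ry": 0, "rz": 0, "gripper": 0.4}, {"dx": 0, "dy": 0, "dz": 1.5, "rx": 0, "ry": 0, "rz": 0, "gripper": 0.4}, {"dx": 0, "dy": 0, "dz": 1.5, "rx": 0, "ry": 0, "rz": 0, "gripper": 0.4}, {"dx": 0, "dy": 0, "dz": 1.5, "rx": 0, "ry": 0, "rz": 0, "gripper": 0.4}, {"dx": 0, "dy": 0, "dz": 1.5, "rx": 0, "ry": 0, "rz": 0, "gripper": 0.4}]'

```text
t: 6.3
eef_pos: [0.6583, 0.2125, 0.0916]
ee_rot: [-3.142, 0.0, -1.571]
force: [-0.5, -0.3, -1.8]
width: 0.0653
gripper_force: 15.0
```

Call:
jog_arm --targets '[{"dx": 0, "dy": 0, "dz": 0.3, "rx": 0, "ry": 0, "rz": 0, "gripper": 0.4}, {"dx": 0, "dy": 0, "dz": 0.6, "rx": 0, "ry": 0, "rz": 0, "gripper": 0.4}, {"dx": 0, "dy": 0, "dz": 0.9, "rx": 0, "ry": 0, "rz": 0, "gripper": 0.4}, {"dx": 0, "dy": 0, "dz": 1.0, "rx": 0, "ry": 0, "rz": 0, "gripper": 0.4}, {"dx": 0, "dy": 0, "dz": 1.0, "rx": 0, "ry": 0, "rz": 0, "gripper": 0.4}, {"dx": 0, "dy": 0, "dz": 1.0, "rx": 0, "ry": 0, "rz": 0, "gripper": 0.4}, {"dx": 0, "dy": 0, "dz": 1.0, "rx": 0, "ry": 0, "rz": 0, "gripper": 0.4}, {"dx": 0, "dy": 0, "dz": 1.0, "rx": 0, "ry": 0, "rz": 0, "gripper": 0.4}]'

```text
t: 6.97
eef_pos: [0.6584, 0.2125, 0.0911]
ee_rot: [-3.141, 0.0, -1.571]
force: [-2.7, -0.5, 5.9]
width: 0.0654
gripper_force: 15.0
```

It's in contact at the expected height. I'll ease off, open slowly and retreat upwards.

Call:
jog_arm --targets '[{"dx": 0, "dy": 0, "dz": -0.4, "rx": 0, "ry": 0, "rz": 0, "gripper": 0.24}, {"dx": 0, "dy": 0, "dz": -0.4, "rx": 0, "ry": 0, "rz": 0, "gripper": 0.2}, {"dx": 0, "dy": 0, "dz": -0.4, "rx": 0, "ry": 0, "rz": 0, "gripper": 0.15}, {"dx": 0, "dy": 0, "dz": -0.4, "rx": 0, "ry": 0, "rz": 0, "gripper": 0.1}, {"dx": 0, "dy": 0, "dz": -0.4, "rx": 0, "ry": 0, "rz": 0, "gripper": 0.05}, {"dx": 0, "dy": 0, "dz": -0.4, "rx": 0, "ry": 0, "rz": 0, "gripper": 0}, {"dx": 0, "dy": 0, "dz": -0.4, "rx": 0, "ry": 0, "rz": 0, "gripper": 0}, {"dx": 0, "dy": 0, "dz": -0.4, "rx": 0, "ry": 0, "rz": 0, "gripper": 0}]'

```text
t: 7.63
eef_pos: [0.6583, 0.2124, 0.0909]
ee_rot: [3.142, -0.0, -1.571]
force: [-0.4, 0.3, 0.3]
width: 0.0873
gripper_force: 0.0
```

Call:
jog_arm --targets '[{"dx": 0, "dy": 0, "dz": -10, "rx": 0, "ry": 0, "rz": 0, "gripper": 0}, {"dx": 0, "dy": 0, "dz": -30, "rx": 0, "ry": 0, "rz": 0, "gripper": 0}, {"dx": 0, "dy": 0, "dz": -60, "rx": 0, "ry": 0, "rz": 0, "gripper": 0}, {"dx": -20, "dy": 0, "dz": -95, "rx": 0, "ry": 0, "rz": 0, "gripper": 0}, {"dx": -50, "dy": 0, "dz": -120, "rx": 0, "ry": 0, "rz": 0, "gripper": 0}, {"dx": -77, "dy": 0, "dz": -128, "rx": 0, "ry": 0, "rz": 0, "gripper": 0}, {"dx": -77, "dy": 0, "dz": -128, "rx": 0, "ry": 0, "rz": 0, "gripper": 0}, {"dx": -77, "dy": 0, "dz": -128, "rx": 0, "ry": 0, "rz": 0, "gripper": 0}]'

```text
t: 8.3
eef_pos: [0.6582, 0.2911, 0.2203]
ee_rot: [-3.14, 0.001, -1.569]
force: [-0.2, -0.7, -0.6]
width: 0.0877
gripper_force: 0.0
```

Run:
```python
from h import *
from station import arm
f=arm.grab_frame("wrist");pickle.dump(f,open("w5.pkl","wb"));W=world(f);s=arm.get_state();print(s["eef_pos"],s["ee_rot"])
c=outline(f,(100,70,15),(130,255,255),(200,30,440,185));uv=c[:,0,:].astype(float);print(cv2.boundingRect(c))
print("belly",cv2.minEnclosingCircle(onplane(f,uv,.036)[:,:2].astype(np.float32)))
p=sel(f,W,(250,20,390,185),(100,130,50),(.078,.12));print(len(p),p.max(0))
q=p[p[:,2]>.083];r=sphere(q,.051);print("lid",r,"crown",r[0][2]+.051)
# tilt check free of known R: plane fit of rim ring z 0.08..? 
e=p[abs(p[:,2]-.0815)<.0012];print("ring",len(e),circ(e))
f=pickle.load(open("w1.pkl","rb"))
c=outline(f,(0,90,20),(15,255,255),(420,155,560,225))
uv=c[:,0,:].astype(float)
for z in(0,.005):
    g=onplane(f,uv,z)*1000;print("spreader w1",bar(g/1000))
```

```text
[0.65788877 0.28990032 0.21931189] [ 3.14156571e+00  2.37621218e-04 -1.56983892e+00]
(276, 58, 92, 95)
belly ((0.6561048030853271, 0.2124444991350174), 0.047189757227897644)
4502 [0.68921188 0.2466545  0.09359578]
lid (array([0.65637452, 0.21393968, 0.04109016]), np.float64(0.0006341463444938996)) crown 0.0920901607848729
ring 696 (array([0.656364  , 0.21394047]), np.float64(0.030889459209344085))
spreader w1 (array([443.8,  29.2]), array([ 24.6, 175.1]), 71.7)
spreader w1 (array([446.8,  27.8]), array([ 24.3, 172.8]), 71.7)
```

The lid is seated: its crown is at z = 0.092 and it is centred at (0.6564,0.2139), and the crock hasn't moved. Next I'll look at the spreader from close up.

Call:
jog_arm --targets '[{"dx": 24, "dy": 28, "dz": 0, "rx": 0, "ry": 0, "rz": 0, "gripper": 0}, {"dx": 48, "dy": 56, "dz": 0, "rx": 0, "ry": 0, "rz": 0, "gripper": 0}, {"dx": 72, "dy": 84, "dz": 0, "rx": 0, "ry": 0, "rz": 0, "gripper": 0}, {"dx": 96, "dy": 112, "dz": 0, "rx": 0, "ry": 0, "rz": 0, "gripper": 0}, {"dx": 120, "dy": 140, "dz": 0, "rx": 0, "ry": 0, "rz": 0, "gripper": 0}, {"dx": 144, "dy": 168, "dz": 0, "rx": 0, "ry": 0, "rz": 0, "gripper": 0}, {"dx": 168, "dy": 196, "dz": 0, "rx": 0, "ry": 0, "rz": 0, "gripper": 0}, {"dx": 182, "dy": 211, "dz": 0, "rx": 0, "ry": 0, "rz": 0, "gripper": 0}]'

```text
t: 9.02
eef_pos: [0.4437, 0.104, 0.2184]
ee_rot: [3.14, -0.001, -1.572]
force: [-0.6, 0.4, -0.7]
width: 0.0877
gripper_force: 0.0
```

Call:
jog_arm --targets '[{"dx": 0, "dy": 0, "dz": 0, "rx": 0, "ry": 0, "rz": 0, "gripper": 0.2}, {"dx": 0, "dy": 0, "dz": 0, "rx": 0, "ry": 0, "rz": 0, "gripper": 0.4}, {"dx": 0, "dy": 0, "dz": 0, "rx": 0, "ry": 0, "rz": 0, "gripper": 0.5}, {"dx": 0, "dy": 0, "dz": 0, "rx": 0, "ry": 0, "rz": 0, "gripper": 0.5}, {"dx": 0, "dy": 0, "dz": 0, "rx": 0, "ry": 0, "rz": 0, "gripper": 0.5}, {"dx": 0, "dy": 0, "dz": 0, "rx": 0, "ry": 0, "rz": 0, "gripper": 0.5}, {"dx": 0, "dy": 0, "dz": 0, "rx": 0, "ry": 0, "rz": 0, "gripper": 0.5}, {"dx": 0, "dy": 0, "dz": 0, "rx": 0, "ry": 0, "rz": 0, "gripper": 0.5}]'

```text
t: 9.68
eef_pos: [0.4474, 0.1077, 0.2186]
ee_rot: [3.141, -0.0, -1.571]
force: [0.2, 0.1, 0.1]
width: 0.0449
gripper_force: 0.0
```

Run:
```python
from h import *
from station import arm
f=arm.grab_frame("wrist");pickle.dump(f,open("w6.pkl","wb"));W=world(f);s=arm.get_state();print(s["eef_pos"],s["ee_rot"],s["width"])
c=outline(f,(0,90,20),(15,255,255),(150,20,540,240));uv=c[:,0,:].astype(float);print(cv2.boundingRect(c))
g=onplane(f,uv,.006);print(bar(g),"z",np.nanmedian(W[cv2.drawContours(np.zeros((400,640),np.uint8),[c],-1,1,-1)>0][:,2]))
x,y,w,h=cv2.boundingRect(c);cr=f["frame"][y-8:y+h+8,x-8:x+w+8];k=790/cr.shape[1];print("crop origin",x-8,y-8,"scale",k)
cv2.imwrite("pics/w6.png",cv2.cvtColor(cv2.resize(cr,None,fx=k,fy=k,interpolation=2),cv2.COLOR_RGB2BGR))
```

```text
[0.44735755 0.1076404  0.21871201] [ 3.14111036e+00 -3.81175886e-04 -1.57055455e+00] 0.044488378881193634
(246, 74, 146, 63)
(array([446.2,  28.5]), array([ 24.7, 169.1]), 71.5) z 0.007597644231436246
crop origin 238 66 scale 4.8765432098765435
```

View pics/w6.png

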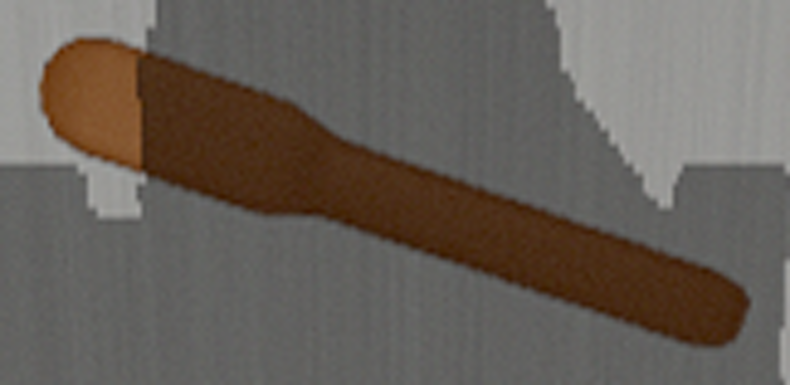

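The crop shows the blade at left with its tip at (41,92), and the handle running to its end near (735,325). The blade is at +x, so it's the right way round. Now I'll compute the balance point and the axis.

```bash
cat >> h.py <<'E'
def spread(f,box,zb=0.,lo=(0,90,20),hi=(15,255,255)):
    c=outline(f,lo,hi,box);uv=c[:,0,:].astype(float)
    a=None;d=np.array([.949,-.314]) if not hasattr(spread,"d") else spread.d
    g9=onplane(f,uv,zb+.009)[:,:2];g5=onplane(f,uv,zb+.005)[:,:2]
    for _ in range(5):
        n=np.array([-d[1],d[0]]);s=g9@d;s0=s.min();t=s-s0
        hs=(t>.015)&(t<.095);y=g9@n;mid=(y[hs].max()+y[hs].min())/2
        up=hs&(y>mid);dn=hs&(y<mid)
        pu,pd=np.polyfit(t[up],y[up],1),np.polyfit(t[dn],y[dn],1)
        k=(pu[0]+pd[0])/2;d=d+k*n;d/=np.linalg.norm(d)
    n=np.array([-d[1],d[0]]);L=(g5@d).max()-s0;m=(pu+pd)/2
    b=d*(s0+.0795)+n*np.polyval(m,.0795);b2=d*((g5@d).max()-.0905)+n*np.polyval(m,.0795)
    return dict(yaw=np.arctan2(d[1],d[0]),L=L,width=pu[1]-pd[1],bal=b,bal_from_tip=b2)
E
python3 - <<'E'
from h import *
f=pickle.load(open("w6.pkl","rb"));print(spread(f,(150,20,540,240)))
f=pickle.load(open("w1.pkl","rb"));print(spread(f,(420,155,560,225)))
E
```

```text
{'yaw': np.float64(-0.3217648038614756), 'L': np.float64(0.16862554918608963), 'width': np.float64(0.015717349354081034), 'bal': array([0.44208878, 0.02986042]), 'bal_from_tip': array([0.44078486, 0.03029508])}
{'yaw': np.float64(-0.3203675332256942), 'L': np.float64(0.1692947960605245), 'width': np.float64(0.015139208272927696), 'bal': array([0.44364824, 0.02897132]), 'bal_from_tip': array([0.44297892, 0.0291934 ])}
```

Call:
jog_arm --targets '[{"dx": 15, "dy": 1, "dz": 0, "rx": 0, "ry": 0, "rz": -0.12, "gripper": 0.5}, {"dx": 30, "dy": 2, "dz": 10, "rx": 0, "ry": 0, "rz": -0.24, "gripper": 0.5}, {"dx": 45, "dy": 3, "dz": 25, "rx": 0, "ry": 0, "rz": -0.36, "gripper": 0.5}, {"dx": 60, "dy": 4, "dz": 45, "rx": 0, "ry": 0, "rz": -0.48, "gripper": 0.5}, {"dx": 72, "dy": 5, "dz": 70, "rx": 0, "ry": 0, "rz": -0.6, "gripper": 0.5}, {"dx": 78, "dy": 5, "dz": 95, "rx": 0, "ry": 0, "rz": -0.72, "gripper": 0.5}, {"dx": 78, "dy": 5, "dz": 115, "rx": 0, "ry": 0, "rz": -0.84, "gripper": 0.5}, {"dx": 78, "dy": 5, "dz": 125, "rx": 0, "ry": 0, "rz": -0.96, "gripper": 0.5}]'

```text
t: 10.4
eef_pos: [0.441, 0.0285, 0.0917]
ee_rot: [3.139, 0.002, -0.606]
force: [-1.3, 1.6, 0.0]
width: 0.0437
gripper_force: 0.0
```

Call:
jog_arm --targets '[{"dx": 0, "dy": 0, "dz": 5, "rx": 0, "ry": 0, "rz": -0.1, "gripper": 0.5}, {"dx": 0, "dy": 0, "dz": 15, "rx": 0, "ry": 0, "rz": -0.2, "gripper": 0.5}, {"dx": 0, "dy": 0, "dz": 30, "rx": 0, "ry": 0, "rz": -0.29, "gripper": 0.5}, {"dx": 0, "dy": 0, "dz": 40, "rx": 0, "ry": 0, "rz": -0.29, "gripper": 0.5}, {"dx": 0, "dy": 0, "dz": 45, "rx": 0, "ry": 0, "rz": -0.29, "gripper": 0.5}, {"dx": 0, "dy": 0, "dz": 45, "rx": 0, "ry": 0, "rz": -0.29, "gripper": 0.5}, {"dx": 0, "dy": 0, "dz": 45, "rx": 0, "ry": 0, "rz": -0.29, "gripper": 0.5}, {"dx": 0, "dy": 0, "dz": 45, "rx": 0, "ry": 0, "rz": -0.29, "gripper": 0.5}]'

```text
t: 11.07
eef_pos: [0.4427, 0.0297, 0.0495]
ee_rot: [-3.141, -0.001, -0.321]
force: [-0.3, 0.2, 1.0]
width: 0.0437
gripper_force: 0.0
```

Run:
```python
from station import arm
s=arm.get_state();print(s["eef_pos"],s["ee_rot"],s["width"],s["q"],s["force"])
```

```text
[0.44274375 0.02971948 0.04948649] [-3.14105716e+00 -6.58977813e-04 -3.20959260e-01] 0.0436949154171349 [ 5.14109818e-01  2.24517036e-01 -7.35562386e-01  2.25476647e-04
 -6.09877675e-01  7.35542652e-01] [-0.27989541  0.15110469  0.99686248]
```

Call:
jog_arm --force 10 --targets '[{"dx": 0, "dy": 0, "dz": 10, "rx": 0, "ry": 0, "rz": 0, "gripper": 0.5}, {"dx": 0, "dy": 0, "dz": 19, "rx": 0, "ry": 0, "rz": 0, "gripper": 0.5}, {"dx": 0, "dy": 0, "dz": 24, "rx": 0, "ry": 0, "rz": 0, "gripper": 0.5}, {"dx": 0, "dy": 0, "dz": 25, "rx": 0, "ry": 0, "rz": 0, "gripper": 0.6}, {"dx": 0, "dy": 0, "dz": 25, "rx": 0, "ry": 0, "rz": 0, "gripper": 0.7}, {"dx": 0, "dy": 0, "dz": 25, "rx": 0, "ry": 0, "rz": 0, "gripper": 0.8}, {"dx": 0, "dy": 0, "dz": 25, "rx": 0, "ry": 0, "rz": 0, "gripper": 0.95}, {"dx": 0, "dy": 0, "dz": 25, "rx": 0, "ry": 0, "rz": 0, "gripper": 0.95}]'

```text
t: 11.73
eef_pos: [0.4426, 0.0296, 0.0244]
ee_rot: [-3.141, -0.001, -0.321]
force: [-0.7, 0.9, 1.9]
width: 0.0175
gripper_force: 10.0
```

Call:
jog_arm --targets '[{"dx": 0, "dy": 0, "dz": 0, "rx": 0, "ry": 0, "rz": 0, "gripper": 0.95}, {"dx": 0, "dy": 0, "dz": 0, "rx": 0, "ry": 0, "rz": 0, "gripper": 0.95}, {"dx": 0, "dy": 0, "dz": 0, "rx": 0, "ry": 0, "rz": 0, "gripper": 0.95}, {"dx": 0, "dy": 0, "dz": 0, "rx": 0, "ry": 0, "rz": 0, "gripper": 0.95}, {"dx": 0, "dy": 0, "dz": 0, "rx": 0, "ry": 0, "rz": 0, "gripper": 0.95}, {"dx": 0, "dy": 0, "dz": 0, "rx": 0, "ry": 0, "rz": 0, "gripper": 0.95}, {"dx": 0, "dy": 0, "dz": 0, "rx": 0, "ry": 0, "rz": 0, "gripper": 0.95}, {"dx": 0, "dy": 0, "dz": 0, "rx": 0, "ry": 0, "rz": 0, "gripper": 0.95}]'

```text
t: 12.4
eef_pos: [0.4426, 0.0296, 0.0244]
ee_rot: [-3.141, -0.001, -0.321]
force: [-1.5, 0.2, 6.3]
width: 0.0176
gripper_force: 10.0
```

Gripped, with an opening of 17.6 mm and the underside 24.4 mm below the TCP. Now I'll lift it and turn back.

Call:
jog_arm --targets '[{"dx": 0, "dy": 0, "dz": -5, "rx": 0, "ry": 0, "rz": 0, "gripper": 0.95}, {"dx": 0, "dy": 0, "dz": -20, "rx": 0, "ry": 0, "rz": 0, "gripper": 0.95}, {"dx": 0, "dy": 0, "dz": -45, "rx": 0, "ry": 0, "rz": 0, "gripper": 0.95}, {"dx": 0, "dy": 0, "dz": -75, "rx": 0, "ry": 0, "rz": 0, "gripper": 0.95}, {"dx": 0, "dy": 0, "dz": -105, "rx": 0, "ry": 0, "rz": 0, "gripper": 0.95}, {"dx": 0, "dy": 0, "dz": -135, "rx": 0, "ry": 0, "rz": 0, "gripper": 0.95}, {"dx": 0, "dy": 0, "dz": -165, "rx": 0, "ry": 0, "rz": 0, "gripper": 0.95}, {"dx": 0, "dy": 0, "dz": -195, "rx": 0, "ry": 0, "rz": 0, "gripper": 0.95}]'

```text
t: 13.07
eef_pos: [0.4416, 0.0292, 0.2208]
ee_rot: [-3.141, 0.0, -0.321]
force: [-0.2, 1.3, -0.7]
width: 0.0175
gripper_force: 10.0
```

Call:
jog_arm --targets '[{"dx": 0, "dy": 0, "dz": 0, "rx": 0, "ry": 0, "rz": 0.1, "gripper": 0.95}, {"dx": 0, "dy": 0, "dz": 0, "rx": 0, "ry": 0, "rz": 0.2, "gripper": 0.95}, {"dx": 0, "dy": 0, "dz": 0, "rx": 0, "ry": 0, "rz": 0.31, "gripper": 0.95}, {"dx": 0, "dy": 0, "dz": 0, "rx": 0, "ry": 0, "rz": 0.42, "gripper": 0.95}, {"dx": 0, "dy": 0, "dz": 0, "rx": 0, "ry": 0, "rz": 0.53, "gripper": 0.95}, {"dx": 0, "dy": 0, "dz": 0, "rx": 0, "ry": 0, "rz": 0.64, "gripper": 0.95}, {"dx": 0, "dy": 0, "dz": 0, "rx": 0, "ry": 0, "rz": 0.75, "gripper": 0.95}, {"dx": 0, "dy": 0, "dz": 0, "rx": 0, "ry": 0, "rz": 0.86, "gripper": 0.95}]'

```text
t: 13.73
eef_pos: [0.4419, 0.0293, 0.2191]
ee_rot: [3.141, 0.0, -1.186]
force: [-0.4, 0.2, -1.2]
width: 0.0174
gripper_force: 10.0
```

Call:
jog_arm --targets '[{"dx": 0, "dy": 0, "dz": 0, "rx": 0, "ry": 0, "rz": 0.1, "gripper": 0.95}, {"dx": 0, "dy": 0, "dz": 0, "rx": 0, "ry": 0, "rz": 0.2, "gripper": 0.95}, {"dx": 0, "dy": 0, "dz": 0, "rx": 0, "ry": 0, "rz": 0.3, "gripper": 0.95}, {"dx": 0, "dy": 0, "dz": 0, "rx": 0, "ry": 0, "rz": 0.39, "gripper": 0.95}, {"dx": 0, "dy": 0, "dz": 0, "rx": 0, "ry": 0, "rz": 0.39, "gripper": 0.95}, {"dx": 0, "dy": 0, "dz": 0, "rx": 0, "ry": 0, "rz": 0.39, "gripper": 0.95}, {"dx": 0, "dy": 0, "dz": 0, "rx": 0, "ry": 0, "rz": 0.39, "gripper": 0.95}, {"dx": 0, "dy": 0, "dz": 0, "rx": 0, "ry": 0, "rz": 0.39, "gripper": 0.95}]'

```text
t: 14.4
eef_pos: [0.4422, 0.0295, 0.219]
ee_rot: [3.142, 0.0, -1.569]
force: [0.1, 1.6, 0.1]
width: 0.0179
gripper_force: 10.0
```

Run:
```python
from h import *
from station import arm
f=arm.grab_frame("wrist");pickle.dump(f,open("w7.pkl","wb"));s=arm.get_state();print(s["eef_pos"],s["ee_rot"],s["width"],s["gripper_force"],s["force"])
cv2.imwrite("pics/w7.png",cv2.cvtColor(f["frame"],cv2.COLOR_RGB2BGR))
```

```text
[0.4422025  0.02945735 0.21897838] [ 3.14151871e+00  1.46327433e-05 -1.56918612e+00] 0.017901070343562437 9.999889880418777 [0.15257942 1.10285766 0.03572165]
```

View pics/w7.png

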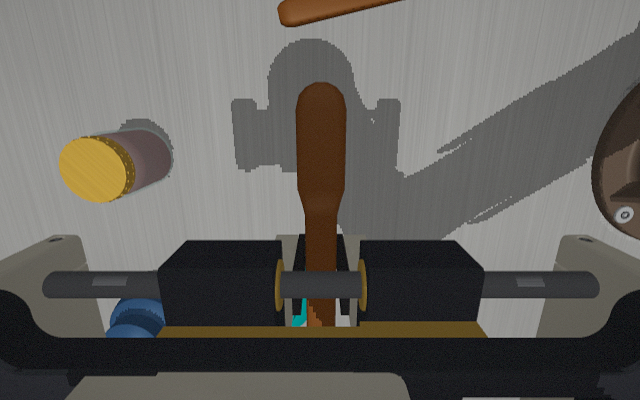

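The spreader is held level-looking between the pads, with its blade tip at (320,82) and blade width from columns 297 to 346. I'll measure the tip and the tilt.

Run:
```python
from h import *
f=pickle.load(open("w7.pkl","rb"));W=world(f);tcp=np.array([.4422,.02946,.21898])
m=np.zeros((400,640),np.uint8);c=outline(f,(0,70,15),(18,255,255),(285,70,360,236));cv2.drawContours(m,[c],-1,1,-1)
m=cv2.erode(m,np.ones((3,3)));p=W[m>0];p=p[(p[:,2]>.15)]
b=p[p[:,1]<-.012]   # blade part
A=np.c_[b[:,:2]-b[:,:2].mean(0),np.ones(len(b))];k=np.linalg.lstsq(A,b[:,2],rcond=None)[0];print("blade plane slopes deg",np.degrees(k[:2]),"z",k[2],b[:,1].mean(),len(b))
uv=c[:,0,:].astype(float);g=onplane(f,uv,k[2])
print("tip",g[g[:,1].argmin()],"tip-tcp",g[:,1].min()-tcp[1], "depth tip y",p[:,1].min())
for y in(-.03,-.015,0.02):
    q=g[abs(g[:,1]-y)<.0015];print(y,q[:,0].min(),q[:,0].max(),(q[:,0].min()+q[:,0].max())/2)
```

```text
blade plane slopes deg [-0.19716691  0.83757711] z 0.19930346723893086 -0.036086929245847624 4316
tip [ 0.43794617 -0.06114923  0.19930347] tip-tcp -0.09060922889243847 depth tip y -0.06082151840257845
-0.03 0.4278199526067294 0.453315231133624 0.4405675918701767
-0.015 0.4279685908072139 0.4531072744847494 0.4405379326459816
0.02 0.4316708102442913 0.4492714344008126 0.4404711223225519
```

Blade width measures 25.4 mm and the tip is 90.6 mm from the TCP, so the balance point sits at the grasp centre. The crown sits at TCP (0.6581,0.2140), with the camera bias cancelled between the in-hand and placed views. I'll move there.

Call:
jog_arm --targets '[{"dx": -10, "dy": -12, "dz": 0, "rx": 0, "ry": 0, "rz": 0, "gripper": 0.95}, {"dx": -30, "dy": -35, "dz": 0, "rx": 0, "ry": 0, "rz": 0, "gripper": 0.95}, {"dx": -53, "dy": -62, "dz": 0, "rx": 0, "ry": 0, "rz": 0, "gripper": 0.95}, {"dx": -76, "dy": -89, "dz": 0, "rx": 0, "ry": 0, "rz": 0, "gripper": 0.95}, {"dx": -99, "dy": -116, "dz": 0, "rx": 0, "ry": 0, "rz": 0, "gripper": 0.95}, {"dx": -122, "dy": -143, "dz": 0, "rx": 0, "ry": 0, "rz": 0, "gripper": 0.95}, {"dx": -145, "dy": -170, "dz": 0, "rx": 0, "ry": 0, "rz": 0, "gripper": 0.95}, {"dx": -165, "dy": -193, "dz": 0, "rx": 0, "ry": 0, "rz": 0, "gripper": 0.95}]'

```text
t: 15.12
eef_pos: [0.6372, 0.1963, 0.2182]
ee_rot: [3.141, -0.0, -1.57]
force: [1.1, 0.4, -0.7]
width: 0.0179
gripper_force: 10.0
```

Call:
jog_arm --targets '[{"dx": -12, "dy": -14, "dz": 0, "rx": 0, "ry": 0, "rz": 0, "gripper": 0.95}, {"dx": -19.5, "dy": -23, "dz": 10, "rx": 0, "ry": 0, "rz": 0, "gripper": 0.95}, {"dx": -19.5, "dy": -23, "dz": 30, "rx": 0, "ry": 0, "rz": 0, "gripper": 0.95}, {"dx": -19.5, "dy": -23, "dz": 55, "rx": 0, "ry": 0, "rz": 0, "gripper": 0.95}, {"dx": -19.5, "dy": -23, "dz": 75, "rx": 0, "ry": 0, "rz": 0, "gripper": 0.95}, {"dx": -19.5, "dy": -23, "dz": 85, "rx": 0, "ry": 0, "rz": 0, "gripper": 0.95}, {"dx": -19.5, "dy": -23, "dz": 90, "rx": 0, "ry": 0, "rz": 0, "gripper": 0.95}, {"dx": -19.5, "dy": -23, "dz": 90, "rx": 0, "ry": 0, "rz": 0, "gripper": 0.95}]'

```text
t: 15.78
eef_pos: [0.6578, 0.2136, 0.1278]
ee_rot: [3.14, -0.001, -1.571]
force: [0.2, 0.0, 0.4]
width: 0.0182
gripper_force: 10.0
```

Call:
jog_arm --targets '[{"dx": 0, "dy": 0, "dz": 0, "rx": 0, "ry": 0, "rz": 0, "gripper": 0.95}, {"dx": 0, "dy": 0, "dz": 0, "rx": 0, "ry": 0, "rz": 0, "gripper": 0.95}, {"dx": 0, "dy": 0, "dz": 0, "rx": 0, "ry": 0, "rz": 0, "gripper": 0.95}, {"dx": 0, "dy": 0, "dz": 0, "rx": 0, "ry": 0, "rz": 0, "gripper": 0.95}, {"dx": 0, "dy": 0, "dz": 0, "rx": 0, "ry": 0, "rz": 0, "gripper": 0.95}, {"dx": 0, "dy": 0, "dz": 0, "rx": 0, "ry": 0, "rz": 0, "gripper": 0.95}, {"dx": 0, "dy": 0, "dz": 0, "rx": 0, "ry": 0, "rz": 0, "gripper": 0.95}, {"dx": 0, "dy": 0, "dz": 0, "rx": 0, "ry": 0, "rz": 0, "gripper": 0.95}]'

```text
t: 16.45
eef_pos: [0.6583, 0.214, 0.1291]
ee_rot: [-3.141, 0.0, -1.571]
force: [0.4, -0.8, -0.1]
width: 0.0181
gripper_force: 10.0
```

Run:
```python
from h import *
from station import arm
f=arm.grab_frame("wrist");W=world(f);s=arm.get_state();print(s["eef_pos"],s["ee_rot"],s["width"],s["force"])
m=np.zeros((400,640),np.uint8);c=outline(f,(0,70,15),(18,255,255),(285,70,360,236));cv2.drawContours(m,[c],-1,1,-1)
p=W[cv2.erode(m,np.ones((3,3)))>0];z=np.median(p[:,2]);g=onplane(f,c[:,0,:].astype(float),z);print("z",z,"tip",g[g[:,1].argmin()],"x mid",[np.ptp(g[abs(g[:,1]-y)<.0015][:,0])/2+g[abs(g[:,1]-y)<.0015][:,0].min() for y in(.145,.165)])
t=W[60:200:5,100:230:5].reshape(-1,3);t=t[abs(t[:,2])<.01];A=np.c_[t[:,:2]-t[:,:2].mean(0),np.ones(len(t))];k=np.linalg.lstsq(A,t[:,2],rcond=None)[0];print("table slope deg",np.degrees(k[:2]),k[2])
```

```text
[0.65827028 0.21400351 0.12900575] [-3.14154406e+00  3.14042288e-05 -1.57077153e+00] 0.017840483388030706 [-0.31426505 -0.00562986  0.23439274]Traceback (most recent call last):
  File "<stdin>", line 5, in <module>
    return _methods._ptp(a, axis=axis, out=out, **kwargs)
           ~~~~~~~~~~~~~^^^^^^^^^^^^^^^^^^^^^^^^^^^^^^^^^
    umr_maximum(a, axis, None, out, keepdims),
    ~~~~~~~~~~~^^^^^^^^^^^^^^^^^^^^^^^^^^^^^^
ValueError: zero-size array to reduction operation maximum which has no identity
```

I'm over the crown at (0.6583,0.2140), which is the target. Lowering slowly now.

Call:
jog_arm --targets '[{"dx": 0, "dy": 0, "dz": 3, "rx": 0, "ry": 0, "rz": 0, "gripper": 0.95}, {"dx": 0, "dy": 0, "dz": 6, "rx": 0, "ry": 0, "rz": 0, "gripper": 0.95}, {"dx": 0, "dy": 0, "dz": 8.5, "rx": 0, "ry": 0, "rz": 0, "gripper": 0.95}, {"dx": 0, "dy": 0, "dz": 10, "rx": 0, "ry": 0, "rz": 0, "gripper": 0.95}, {"dx": 0, "dy": 0, "dz": 11, "rx": 0, "ry": 0, "rz": 0, "gripper": 0.95}, {"dx": 0, "dy": 0, "dz": 11.5, "rx": 0, "ry": 0, "rz": 0, "gripper": 0.95}, {"dx": 0, "dy": 0, "dz": 11.5, "rx": 0, "ry": 0, "rz": 0, "gripper": 0.95}, {"dx": 0, "dy": 0, "dz": 11.5, "rx": 0, "ry": 0, "rz": 0, "gripper": 0.95}]'

```text
t: 17.17
eef_pos: [0.6583, 0.214, 0.1175]
ee_rot: [-3.142, 0.0, -1.571]
force: [0.2, 0.0, 0.3]
width: 0.0182
gripper_force: 10.0
```

Call:
jog_arm --targets '[{"dx": 0, "dy": 0, "dz": 0.2, "rx": 0, "ry": 0, "rz": 0, "gripper": 0.95}, {"dx": 0, "dy": 0, "dz": 0.4, "rx": 0, "ry": 0, "rz": 0, "gripper": 0.95}, {"dx": 0, "dy": 0, "dz": 0.6, "rx": 0, "ry": 0, "rz": 0, "gripper": 0.95}, {"dx": 0, "dy": 0, "dz": 0.7, "rx": 0, "ry": 0, "rz": 0, "gripper": 0.95}, {"dx": 0, "dy": 0, "dz": 0.7, "rx": 0, "ry": 0, "rz": 0, "gripper": 0.95}, {"dx": 0, "dy": 0, "dz": 0.7, "rx": 0, "ry": 0, "rz": 0, "gripper": 0.95}, {"dx": 0, "dy": 0, "dz": 0.7, "rx": 0, "ry": 0, "rz": 0, "gripper": 0.95}, {"dx": 0, "dy": 0, "dz": 0.7, "rx": 0, "ry": 0, "rz": 0, "gripper": 0.95}]'

```text
t: 17.83
eef_pos: [0.6583, 0.214, 0.1168]
ee_rot: [-3.142, 0.0, -1.571]
force: [-0.0, 0.7, -1.2]
width: 0.0179
gripper_force: 10.0
```

Call:
jog_arm --targets '[{"dx": 0, "dy": 0, "dz": 0.2, "rx": 0, "ry": 0, "rz": 0, "gripper": 0.95}, {"dx": 0, "dy": 0, "dz": 0.4, "rx": 0, "ry": 0, "rz": 0, "gripper": 0.95}, {"dx": 0, "dy": 0, "dz": 0.4, "rx": 0, "ry": 0, "rz": 0, "gripper": 0.95}, {"dx": 0, "dy": 0, "dz": 0.4, "rx": 0, "ry": 0, "rz": 0, "gripper": 0.95}, {"dx": 0, "dy": 0, "dz": 0.4, "rx": 0, "ry": 0, "rz": 0, "gripper": 0.95}, {"dx": 0, "dy": 0, "dz": 0.4, "rx": 0, "ry": 0, "rz": 0, "gripper": 0.95}, {"dx": 0, "dy": 0, "dz": 0.4, "rx": 0, "ry": 0, "rz": 0, "gripper": 0.95}, {"dx": 0, "dy": 0, "dz": 0.4, "rx": 0, "ry": 0, "rz": 0, "gripper": 0.95}]'

```text
t: 18.5
eef_pos: [0.6583, 0.214, 0.1164]
ee_rot: [-3.142, 0.0, -1.571]
force: [-0.9, 0.5, 0.0]
width: 0.0178
gripper_force: 10.0
```

Call:
jog_arm --targets '[{"dx": 0, "dy": 0, "dz": 0.2, "rx": 0, "ry": 0, "rz": 0, "gripper": 0.95}, {"dx": 0, "dy": 0, "dz": 0.4, "rx": 0, "ry": 0, "rz": 0, "gripper": 0.95}, {"dx": 0, "dy": 0, "dz": 0.4, "rx": 0, "ry": 0, "rz": 0, "gripper": 0.95}, {"dx": 0, "dy": 0, "dz": 0.4, "rx": 0, "ry": 0, "rz": 0, "gripper": 0.95}, {"dx": 0, "dy": 0, "dz": 0.4, "rx": 0, "ry": 0, "rz": 0, "gripper": 0.95}, {"dx": 0, "dy": 0, "dz": 0.4, "rx": 0, "ry": 0, "rz": 0, "gripper": 0.95}, {"dx": 0, "dy": 0, "dz": 0.4, "rx": 0, "ry": 0, "rz": 0, "gripper": 0.95}, {"dx": 0, "dy": 0, "dz": 0.4, "rx": 0, "ry": 0, "rz": 0, "gripper": 0.95}]'

```text
t: 19.17
eef_pos: [0.6583, 0.214, 0.1163]
ee_rot: [-3.141, 0.0, -1.571]
force: [-3.1, -0.3, 6.0]
width: 0.0178
gripper_force: 10.0
```

There's contact at the expected height. I'll release gently and opening only partway.

Call:
jog_arm --force 4 --targets '[{"dx": 0, "dy": 0, "dz": -0.2, "rx": 0, "ry": 0, "rz": 0, "gripper": 0.95}, {"dx": 0, "dy": 0, "dz": -0.3, "rx": 0, "ry": 0, "rz": 0, "gripper": 0.95}, {"dx": 0, "dy": 0, "dz": -0.3, "rx": 0, "ry": 0, "rz": 0, "gripper": 0.79}, {"dx": 0, "dy": 0, "dz": -0.3, "rx": 0, "ry": 0, "rz": 0, "gripper": 0.77}, {"dx": 0, "dy": 0, "dz": -0.3, "rx": 0, "ry": 0, "rz": 0, "gripper": 0.74}, {"dx": 0, "dy": 0, "dz": -0.3, "rx": 0, "ry": 0, "rz": 0, "gripper": 0.7}, {"dx": 0, "dy": 0, "dz": -0.3, "rx": 0, "ry": 0, "rz": 0, "gripper": 0.66}, {"dx": 0, "dy": 0, "dz": -0.3, "rx": 0, "ry": 0, "rz": 0, "gripper": 0.62}]'

```text
t: 19.83
eef_pos: [0.6582, 0.2139, 0.1159]
ee_rot: [3.141, -0.0, -1.571]
force: [0.1, -0.2, -0.5]
width: 0.0311
gripper_force: 0.0
```

Call:
jog_arm --targets '[{"dx": 0, "dy": 0, "dz": 0, "rx": 0, "ry": 0, "rz": 0, "gripper": 0.55}, {"dx": 0, "dy": 0, "dz": -3, "rx": 0, "ry": 0, "rz": 0, "gripper": 0.55}, {"dx": 0, "dy": 0, "dz": -8, "rx": 0, "ry": 0, "rz": 0, "gripper": 0.55}, {"dx": 0, "dy": 0, "dz": -20, "rx": 0, "ry": 0, "rz": 0, "gripper": 0.55}, {"dx": 0, "dy": 0, "dz": -45, "rx": 0, "ry": 0, "rz": 0, "gripper": 0.55}, {"dx": 0, "dy": 0, "dz": -75, "rx": 0, "ry": 0, "rz": 0, "gripper": 0.55}, {"dx": -20, "dy": 0, "dz": -105, "rx": 0, "ry": 0, "rz": 0, "gripper": 0.55}, {"dx": -50, "dy": 0, "dz": -120, "rx": 0, "ry": 0, "rz": 0, "gripper": 0.55}]'

```text
t: 20.5
eef_pos: [0.6599, 0.2628, 0.2429]
ee_rot: [-3.136, 0.002, -1.573]
force: [1.8, 0.8, 0.6]
width: 0.0392
gripper_force: 0.0
```

Call:
jog_arm --targets '[{"dx": -25, "dy": 0, "dz": 0, "rx": 0, "ry": 0, "rz": 0, "gripper": 0.55}, {"dx": -30, "dy": 0, "dz": 0, "rx": 0, "ry": 0, "rz": 0, "gripper": 0.55}, {"dx": -30, "dy": 0, "dz": 0, "rx": 0, "ry": 0, "rz": 0, "gripper": 0.55}, {"dx": -30, "dy": 0, "dz": 0, "rx": 0, "ry": 0, "rz": 0, "gripper": 0.55}, {"dx": -30, "dy": 0, "dz": 0, "rx": 0, "ry": 0, "rz": 0, "gripper": 0.55}, {"dx": -30, "dy": 0, "dz": 0, "rx": 0, "ry": 0, "rz": 0, "gripper": 0.55}, {"dx": -30, "dy": 0, "dz": 0, "rx": 0, "ry": 0, "rz": 0, "gripper": 0.55}, {"dx": -30, "dy": 0, "dz": 0, "rx": 0, "ry": 0, "rz": 0, "gripper": 0.55}]'

```text
t: 21.17
eef_pos: [0.6584, 0.2932, 0.2362]
ee_rot: [3.141, -0.0, -1.572]
force: [-0.6, -0.5, 0.1]
width: 0.0397
gripper_force: 0.0
```

Run:
```python
from h import *
from station import arm
f=arm.grab_frame("wrist");W=world(f);s=arm.get_state();print(s["eef_pos"],s["width"])
g=arm.grab_frame("side");Wg=world(g)
for n,F,w,b in(("wrist",f,W,(285,0,360,236)),("side",g,Wg,(300,100,380,200))):
    p=sel(F,w,b,(0,18,70),(.085,.115));
    p=p[(abs(p[:,0]-.656)<.03)]
    y=p[:,1];print(n,len(p),p.min(0),p.max(0))
    for nm,q in(("blade",p[y<.18]),("handle",p[(y>.20)])):
        if len(q)>30:A=np.c_[q[:,:2]-q[:,:2].mean(0),np.ones(len(q))];k=np.linalg.lstsq(A,q[:,2],rcond=None)[0];print(nm,len(q),"slope deg",np.degrees(k[:2]),"z",k[2],"y",q[:,1].mean())
a=cv2.resize(g["frame"][110:200,280:400],(400,300),interpolation=2);b=cv2.resize(f["frame"][0:240,160:480],(400,300))
cv2.imwrite("pics/f8.png",cv2.cvtColor(np.hstack([a,b]),cv2.COLOR_RGB2BGR))
```

```text
[0.65839904 0.29332976 0.23625081] 0.03948651830823092
wrist 4525 [0.64347303 0.13118222 0.09328492] [0.66925128 0.29253309 0.10325723]
blade 1994 slope deg [0.13280777 0.64307798] z 0.09683170675337054 y 0.15494035293735206
handle 1971 slope deg [ 0.15709728 -0.06234744] z 0.10067733410356468 y 0.2428671331987193
side 130 [ 0.6478212  -0.01418175  0.08683452] [0.6773544  0.28482311 0.10214048]
blade 64 slope deg [0.25522888 2.48760455] z 0.09510998381021003 y 0.1416651576780932
handle 52 slope deg [14.6270292   0.02023263] z 0.09871772205758825 y 0.24064246189843455
```

View pics/f8.png

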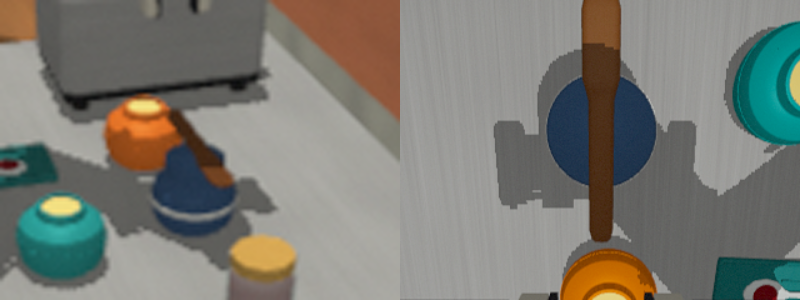

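The picture shows the spreader lying across the seated lid with the robot clear of it. The underside height is 91.8 mm under the blade and 91.7 mm under the handle, so it is level. Handing in.

```bash
python3 -c "
from station import arm
print(arm.job_done())"
```

```text
the job is handed in; nothing more can be done
None
```

I handed the job in at about 21 s: the lid sits fully down on the crock, and the spreader balances level across its crown. The crock measured unmoved after the lid went on. I never touched the jam jar, toast rack or jam spoon, though I didn't re-measure them at the end.

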